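Release the adapter tube from the push-in air fitting

ROBOT

A 6-joint arm with a two-finger parallel gripper is mounted at the origin on the work surface. World frame = base frame: x ahead of the robot, y to its left, z up, the work surface at z = 0. Lengths are in m, angles in rad, forces in N, time in s.
With the tool pointing down it reaches from about 0.25 to 0.775 m from the base axis. Payload 4 kg.
Tool frame: the origin (TCP) lies at the very end of the fingers, on their centre line; the grasp point (between the pads) lies 19 mm behind it (ctrl.grip_depth is the distance from the TCP to the grasp point, in m); z points along the fingers, y is the direction in which the jaws open and shut (so a half turn about z gives the same grasp; the last joint's range is limited). The gripper opens to 85 mm and grips with 20 to 120 N. Pads are 22 mm wide; open, the fingers measure 114 mm over their backs; the gripper's body (76 mm by 85 mm) begins 54 mm behind the grasp point. The pads swing forward as they close: fully open they stand 13 mm farther back than shut.
Start: joints at [1.245, 0.087, 1.371, -0, 1.684, -0.103], TCP at [0.122, 0.536, 0.202] pointing down, gripper open.
Joint ranges: [-3.1, 3.1], [-0.76, 2.03], [0.27, 2.55], [-1.08, 4.22], [0.17, 2.65], [-2.57, 2.57]. Speed limits (rad/s): [2.79, 2.79, 3.14, 3.14, 3.14, 3.14].

INTERFACE

Orientations are given as a rotation vector (axis times angle).
In Python, from workcell import ctrl gives the robot as it stands. The module is installed in compiled form; this text tells all that it offers. Calls block until the motion is done:
- ctrl.goto(position, orientation): joint-space move of the TCP to a pose.
- ctrl.move_l(position, orientation=None, feed=0.15): straight line of the TCP; orientation=None keeps the orientation; feed is the mean speed in m/s.
- ctrl.movej(angles): joint-space move.
- ctrl.set_gripper(opening, squeeze=None): finger opening in m; squeeze is the grip in N (None keeps the last); returns when the fingers have stopped.
- ctrl.pause(seconds).
- ctrl.inverse_kinematics(position, orientation): joint angles nearest the present ones, or None.
- ctrl.get_image(name): name is "scene" or "top" or "wrist"; returns the picture (420x560x3 uint8, blue, green, red); there is no depth.
- ctrl.camera_info(name): a dict with "camera_matrix" (3x3 intrinsics, pixels), "distortion" ([k1, k2, p1, p2, k3] as OpenCV has them; the pictures are not rectified), "eye" and "orientation" of the camera in the world. Camera axes: x right, y down, z forward; pixel columns grow to the right and rows downward; lengths in m; the calibration is good to about 2 mm. A picture is of the moment at which its call begins: read the wrist's pose just before it. camera_info takes no time and is no camera call; for the wrist camera it gives the pose at the moment of the call.
A pose or a line that the arm cannot do raises ctrl.Unreachable and nothing moves.
- ctrl.job_done(): hands the job in, once; it reports no verdict.
Readings, each from a call of its own:
- ctrl.get_time(): time.
- ctrl.get_joint_pos(): joint angles.
- ctrl.get_joint_vel(): joint speeds.
- ctrl.get_effort(): joint torques, N m.
- ctrl.get_ee_pos(): TCP position.
- ctrl.get_eef_rot(): TCP orientation.
- ctrl.get_force(): force on the tool from outside, world axes, zero at the start.
- ctrl.get_wrist_torque(): the same for the moment, N m.
- ctrl.get_width(): finger opening in m.
Only numpy, scipy, OpenCV 4.12 (cv2) and the standard library are available. Lean on these libraries where they do the work, as an engineer would, in place of code of your own. Each camera call takes 0.05 s, during which the arm holds its last target.

TASK

Take the short steel adapter tube out of the push-in fitting on the air manifold: press the fitting's collet ring fully down, and while it is down pull the tube straight up and out, without forcing the ring or tugging against the locked jaws. Then lower the tube, foot down, to the bottom of the well in the white holder before letting go, and leave it standing there; leave the weights and the data logger where they are.

Things in the scene. Friction and masses are not known exactly. Their poses are not given: they have to be found in the camera images.
- manifold: Aluminium air manifold block 90 x 70 x 40 mm (x, y, z) on a steel foot plate 130 x 50 x 6 mm, fixed to the bench. Origin: centre of its underside on the bench, z up. The push-in fitting stands on its top, on the z axis. More than 25 N on the block or any part of the fitting, by robot or tube, is too much.
- fitting_foot (a point): On the fitting's axis at the block's top, 40 mm above the bench. Above it: a fixed dark steel cartridge, 48 mm diameter, rim 56 mm above the bench. Out of it stands the light grey collet ring, 40 mm outside, 19 mm bore around the tube; it is set to a different height each time, its flat top 66 to 84 mm above the bench when raised; this is not measured.
- bore_floor (a point): Bore floor under the tube, 10 mm above the bench. From its raised position the collet ring goes 8 mm down to a firm stop; pushing it takes about 7 N, plus 0.5 N per mm/s of speed. The jaws clear the tube only when it is 7 mm or more down. Let go, it creeps back up by 2 to 3 mm/s and the jaws lock again within about 1 s, unless the tube has been lifted 5 mm by then.
- tube: Loose polished steel tube, 16 mm diameter, 104 mm long, about 90 g, upright in the fitting, foot on the bore floor. Origin: centre of its foot; z runs up its axis. A groove (8 mm diameter, 32 to 48 mm above the foot) is where the jaws catch it: locked, it rises 2 mm and stops hard. Foot clear of the ring when lifted 80 mm.
- tube_top (a point): Centre of the tube's upper end, 104 mm above its foot; 114 mm above the bench at the start.
- holder: White plastic holder, 60 x 60 x 46 mm block on a 90 x 90 x 5 mm foot, fixed on the bench. Origin: centre of its underside; z up. In its top a round upright well on the z axis, 26 mm diameter, 40 mm deep (floor 6 mm above the bench), rim chamfered 3 mm.
- weight_large: Bystander: polished steel knob weight, 38 mm diameter, 58 mm high, loose. Origin: centre of its underside.
- weight_small: Bystander: polished steel knob weight, 26 mm diameter, 40 mm high, loose. Origin: centre of its underside.
- logger: Bystander: dark data logger with a blank display, 130 x 75 x 26 mm, loose, lying flat. Origin: centre of its underside.
There are look-alikes about, which are no part of the job. What is shaped like the holder but green is not meant.

How it is judged:
On the way, in this order (a step that is already met when the one before it is completed fails the run):
1. the tube is out of the fitting, held by the fingers (z of tube in the frame of manifold above 0.09 m and contact force between the fingers and tube above 1 N), for 0.1 s.
2. the tube's foot is within 12 mm of the bottom of the holder's well while the fingers still hold it (horizontal distance between tube and holder below 0.012 m and z of tube in the frame of holder below 0.018 m and contact force between the fingers and tube above 1 N), for 0.1 s.
At the end, for the whole second after the job is handed in: The tube stands foot down in the holder's well: its foot within 12 mm of the well's axis and within 6 mm of the well's floor, leaning less than 0.35 rad, at rest and released (horizontal distance between tube and holder below 0.012 m and z of tube in the frame of holder below 0.012 m and angle between tube's own z axis and vertical below 0.35 rad and linear speed of tube below 0.02 m/s and contact force between the fingers and tube below 0.1 N); the robot touches nothing.
It fails at once if the robot pushes on the manifold or its collet ring with more than 25 N (contact force between any of the fingers, the arm and manifold above 25 N).
It fails at once if the tube is pulled or pushed against the fitting with more than 25 N (contact force between tube and manifold above 25 N).
It fails at once if a weight or the logger is moved by more than 20 mm (distance of any of weight_large, weight_small, logger from where it was at the start of the episode above 0.02 m).
It also fails if it takes over 45 s, if anything falls off the work surface, if the arm or the gripper's body presses on something with over 40 N, if the wrist force passes 120 N, or if a joint passes its speed limit or range.

## Working session

There is one attempt and no reset: what is moved stays moved. The work goes in short steps, each a Python script; the robot and the scene stay as the last script left them, time stands still between calls to the robot, and variables do not carry over. Pictures are saved under pics/ and viewed, and the job is handed in when it is done.

```bash
mkdir -p pics; ls
python3 - <<'E'
from workcell import ctrl
import cv2
for n in ["scene","top","wrist"]:
    i=ctrl.camera_info(n); print(n,i)
    im=ctrl.get_image(n); cv2.imwrite(f"pics/{n}0.png",im)
print(ctrl.get_time(),ctrl.get_ee_pos(),ctrl.get_eef_rot(),ctrl.get_force(),ctrl.get_width())
E
```

```text
pics
scene {'camera_matrix': array([[390.13110062,   0.        , 280.38863335],
       [  0.        , 390.13110062, 215.8056938 ],
       [  0.        ,   0.        ,   1.        ]]), 'distortion': array([0.00817447, 0.        , 0.        , 0.        , 0.        ]), 'eye': array([ 0.92696192, -0.25141557,  0.71953346]), 'orientation': array([-2.33058606, -0.89043615,  0.3126458 ])}
top {'camera_matrix': array([[407.8871537 ,   0.        , 278.83944973],
       [  0.        , 407.8871537 , 212.37791906],
       [  0.        ,   0.        ,   1.        ]]), 'distortion': array([0.01789476, 0.        , 0.        , 0.        , 0.        ]), 'eye': array([0.51225059, 0.11925548, 0.96576556]), 'orientation': array([-2.13939656,  2.19993021, -0.10535137])}
wrist {'camera_matrix': array([[368.48976033,   0.        , 284.16786882],
       [  0.        , 368.48976033, 204.68071844],
       [  0.        ,   0.        ,   1.        ]]), 'distortion': array([-0.01015107,  0.        ,  0.        ,  0.        ,  0.        ]), 'eye': array([0.04856598, 0.5525731 , 0.3740505 ]), 'orientation': array([2.26145642, 1.80763812, 0.26901351])}
0.15 [0.12137745 0.53597333 0.20146561] [-3.49183349e-01 -3.12172716e+00  2.77775456e-03] [-0.75699651 -0.21321535 -0.15621952] 0.08546650108010236
```

View pics/scene0.png

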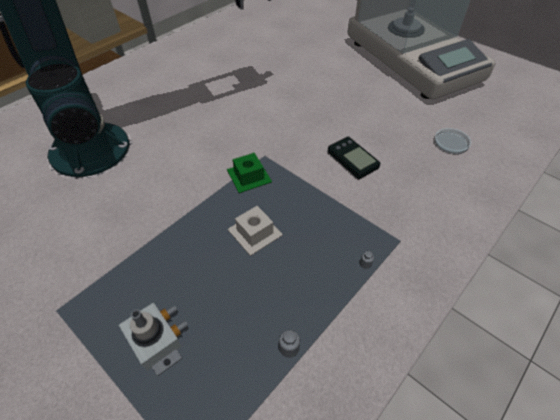

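View pics/top0.png

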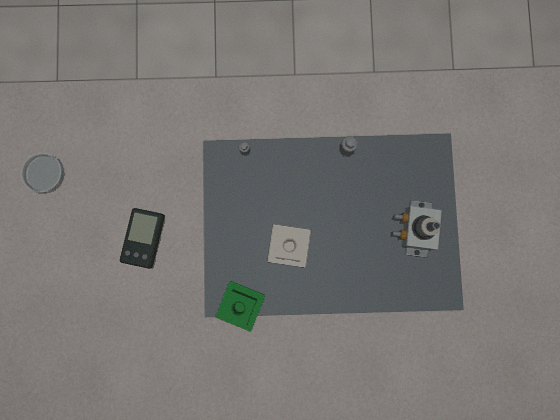

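View pics/wrist0.png

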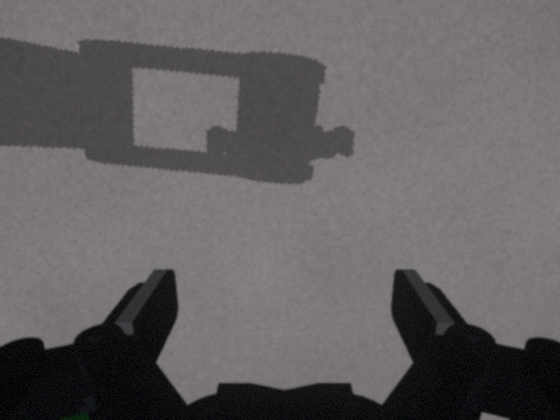

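Scene picture: the manifold with tube is at (147,328), its tube top is near (138,314) and two side stubs are at (170,313) and (180,328). The white holder is at (255,228), green look-alike at (248,170), weights at (289,343) and (367,258), and logger at (353,157). Top picture: the tube top is at about (434,227), the white holder at (289,246) and the green one at (240,306).

Candidates:
- **Tube:** the upright pin at scene (138,314). The orange side stubs are horizontal and the weights are free-standing with knobs, so I reject both.
- **Holder:** white (255,228). I reject the green one at (248,170).

Next are close crops and rough positions.

```bash
cat > h.py <<'E'
import numpy as np, cv2
from scipy.spatial.transform import Rotation as R
def ray(i,uv):
    p=cv2.undistortPoints(np.array([[uv]],float),i["camera_matrix"],i["distortion"])[0,0]
    d=R.from_rotvec(i["orientation"]).as_matrix()@np.array([p[0],p[1],1.])
    return i["eye"],d/np.linalg.norm(d)
def onz(i,uv,z):
    e,d=ray(i,uv); return e+d*(z-e[2])/d[2]
def proj(i,P):
    M=R.from_rotvec(i["orientation"]).as_matrix().T
    return cv2.projectPoints((M@(np.array(P,float).reshape(-1,3)-i["eye"]).T).T,np.zeros(3),np.zeros(3),i["camera_matrix"],i["distortion"])[0][:,0]
def tri(rays):
    A=np.zeros((3,3));b=np.zeros(3)
    for e,d in rays:
        Q=np.eye(3)-np.outer(d,d);A+=Q;b+=Q@e
    x=np.linalg.solve(A,b); return x,[np.linalg.norm((np.eye(3)-np.outer(d,d))@(x-e)) for e,d in rays]
E
python3 - <<'E'
from h import *
from workcell import ctrl
s=cv2.imread("pics/scene0.png");t=cv2.imread("pics/top0.png")
a=cv2.resize(s[280:380,90:220],None,fx=3,fy=3,interpolation=cv2.INTER_CUBIC)
b=cv2.resize(t[180:280,380:470],None,fx=3,fy=3,interpolation=cv2.INTER_CUBIC)
cv2.imwrite("pics/crop0.png",np.hstack([a,b]))
T=ctrl.camera_info("top");S=ctrl.camera_info("scene")
print("tube top",onz(T,(434,226),.114),onz(S,(138,314),.114))
# holder: white mask top face centroid
for im,i,nm in((t,T,'top'),(s,S,'sc')):
    h=cv2.cvtColor(im,cv2.COLOR_BGR2HSV)
    roi=np.zeros(im.shape[:2],np.uint8)
    if nm=='top': roi[215:280,260:320]=1
    else: roi[200:255,222:290]=1
    m=((h[...,2]>120)&(roi>0)).astype(np.uint8)
    c=max(cv2.findContours(m,0,1)[0],key=cv2.contourArea)
    r=cv2.minAreaRect(c); print(nm,r,cv2.contourArea(c),onz(i,r[0],.0),onz(i,r[0],.046))
print(onz(T,(289,245),.046),onz(S,(254,221),.046))
E
```

```text
tube top [ 0.55912146 -0.20278058  0.114     ] [ 0.56747115 -0.20314032  0.114     ]
top ((288.84423828125, 245.3594512939453), (38.323116302490234, 37.94483184814453), 8.365885734558105) 1366.5 [0.5291574  0.09821858 0.        ] [0.52835212 0.09922058 0.046     ]
sc ((253.50213623046875, 220.19097900390625), (22.994775772094727, 28.956384658813477), 58.392494201660156) 557.5 [0.50556228 0.12425197 0.        ] [0.53250249 0.10023543 0.046     ]
[0.52914731 0.0988463  0.046     ] [0.53488056 0.0993547  0.046     ]
```

View pics/crop0.png

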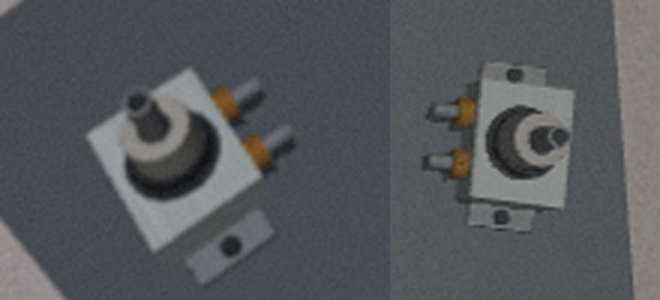

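Crop: the upright polished tube stands in the light ring, with its top at scene (135,313) and top view (437,225). Now close wrist views.

Run:
```python
from h import *
from workcell import ctrl
w=ctrl.camera_info("wrist")
Mt=R.from_rotvec(ctrl.get_eef_rot()).as_matrix(); Mc=R.from_rotvec(w["orientation"]).as_matrix()
p=ctrl.get_ee_pos()
print("cam in tool",Mt.T@(w["eye"]-p),"\n",Mt.T@Mc, proj(w,[p]))
rel=Mt.T@(w["eye"]-p); RC=Mt.T@Mc
O=[0,np.pi,0]; M=R.from_rotvec(O).as_matrix()
for off in([-.05,0,.24],[0,0,.24],[-0.08,0,.22],[-.05,.05,.24]):
    q=np.array([.561,-.206,0])+off
    i=dict(w); i["eye"]=q+M@rel; i["orientation"]=R.from_matrix(M@RC).as_rotvec()
    print(off,ctrl.inverse_kinematics(q,O),proj(i,[[.561,-.206,.114],[.561,-.206,.07],[.528,.099,.046]]).round())
```

```text
cam in tool [ 0.07471079 -0.00018166 -0.17272187] 
 [[ 3.17956308e-04 -9.55795441e-01 -2.94032268e-01]
 [ 9.99999945e-01  3.31417626e-04  4.04321181e-06]
 [ 9.35829928e-05 -2.94032253e-01  9.55795494e-01]] [[284.51074274 245.3012471 ]]
[-0.05, 0, 0.24] [-0.48611402  0.08527036  1.2990027   0.          1.75731959 -2.05691035] [[284. 241.]
 [284. 223.]
 [580. 185.]]
[0, 0, 0.24] [-0.44676629  0.19067736  1.18083407  0.          1.77008123 -2.01756262] [[284. 185.]
 [284. 174.]
 [592. 136.]]
[-0.08, 0, 0.22] [-0.51302172  0.02472142  1.40173662  0.          1.71513461 -2.08381805] [[284. 283.]
 [284. 260.]
 [588. 219.]]
[-0.05, 0.05, 0.24] [-0.40243297  0.04786942  1.33859475  0.          1.75512849 -1.97322929] [[227. 241.]
 [234. 223.]
 [532. 185.]]
```

Run:
```python
from h import *
from workcell import ctrl
import pickle
O=[0,np.pi,0]
D=[]
t0=ctrl.get_time()
def snap(q,n):
    ctrl.goto(q,O); ctrl.pause(.15)
    i=ctrl.camera_info("wrist"); im=ctrl.get_image("wrist"); cv2.imwrite(f"pics/{n}.png",im); D.append((n,i)); print(n,ctrl.get_time()-t0,ctrl.get_ee_pos(),ctrl.get_force())
snap([.49,.10,.24],"h1")
snap([.561,-.206,.24],"m1"); snap([.491,-.206,.24],"m2")
pickle.dump(D,open("D.pkl","wb"))
a,b,c=[cv2.imread(f"pics/{n}.png") for n in("h1","m1","m2")]
cv2.imwrite("pics/w1.png",cv2.resize(np.hstack([b[80:320,160:400],c[80:320,160:400],a[80:320,160:400]]),None,fx=1.1,fy=1.1))
```

```text
h1 2.2583 [0.48987564 0.10065509 0.23996046] [0.05704635 0.03929372 0.66559502]
m1 3.6583 [ 0.5612766  -0.20454947  0.24049331] [ 0.67428847 -0.46706408  0.5837312 ]
m2 4.2417 [ 0.49173599 -0.20574937  0.23978969] [-0.85633352  0.56552086 -0.38282814]
```

View pics/w1.png

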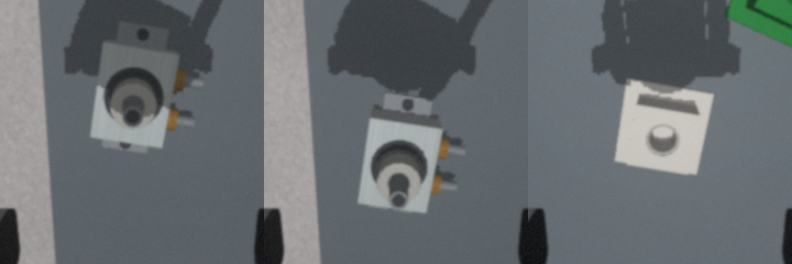

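Run:
```python
from h import *
b,c,a=[cv2.imread(f"pics/{n}.png") for n in("m1","m2","h1")]
f=lambda im,x,y,s=66:cv2.resize(cv2.convertScaleAbs(im[y:y+s,x:x+s],alpha=1.5,beta=15),None,fx=6,fy=6,interpolation=cv2.INTER_CUBIC)
cv2.imwrite("pics/w2.png",np.hstack([f(b,248,138),f(c,248,205)])); 
cv2.imwrite("pics/w3.png",f(a,232,148,100))
```

```text
(no output)
```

View pics/w2.png

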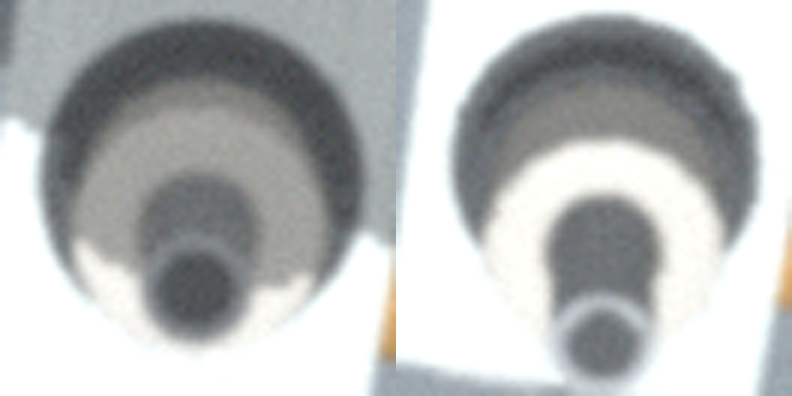

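View pics/w3.png

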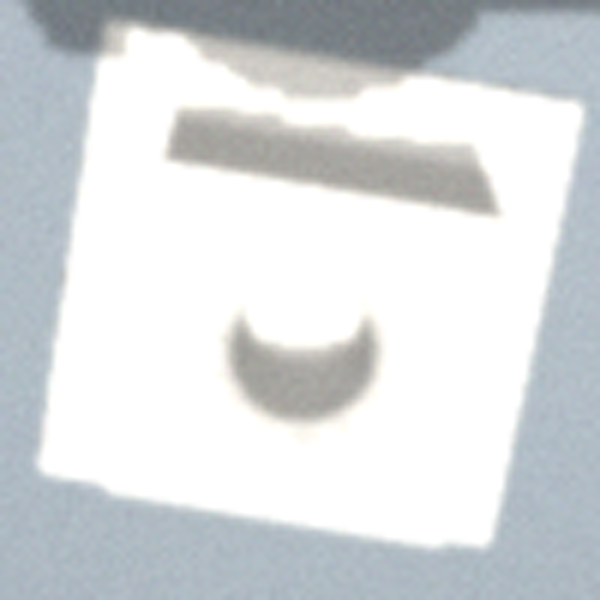

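Run:
```python
from h import *
from workcell import ctrl
import pickle
D=dict(pickle.load(open("D.pkl","rb")))
S=ctrl.camera_info("scene");T=ctrl.camera_info("top")
m1,m2=D["m1"],D["m2"]
print("tubetop tri",tri([ray(m1,(280.3,186)),ray(m2,(282.3,261.9))]))
print(onz(m1,(280.3,186),.114),onz(m2,(282.3,261.9),.114),onz(T,(436.5,225),.114),onz(S,(135.5,313.5),.114))
print("ring tri",tri([ray(m1,(281,175.8)),ray(m2,(282.2,247.7))]))
for z in(.066,.074,.08,.084):
    e=[]
    for i,l,r in((m1,(260.3,174),(301.9,174)),(m2,(262.3,247),(302.3,247))):
        e.append(np.linalg.norm(onz(i,l,z)-onz(i,r,z))*1e3)
    print(z,onz(m1,(281,175.8),z)[:2],onz(m2,(282.2,247.7),z)[:2],e)
print("holder",onz(D["h1"],(282.4,206),.044),onz(D["h1"],(282.4,206),.046))
```

```text
tubetop tri (array([ 0.56240691, -0.20771305,  0.11356851]), [np.float64(0.00018171326917466125), np.float64(0.00018171326917467437)])
[ 0.56230219 -0.20789031  0.114     ] [ 0.56219149 -0.2075292   0.114     ] [ 0.56106333 -0.20809232  0.114     ] [ 0.56365431 -0.20536534  0.114     ]
ring tri (array([ 0.558915  , -0.20762212,  0.09026064]), [np.float64(0.00011899978174274343), np.float64(0.00011899978174273695)])
0.066 [ 0.56436111 -0.20770419] [ 0.56960818 -0.20787115] [np.float64(39.987804600830806), np.float64(40.82550312981893)]
0.074 [ 0.56256461 -0.20763789] [ 0.56608281 -0.20782827] [np.float64(39.066259622859775), np.float64(39.88333403802963)]
0.08 [ 0.56121724 -0.20758816] [ 0.56343878 -0.2077961 ] [np.float64(38.375100889381464), np.float64(39.17670721918762)]
0.084 [ 0.56031899 -0.20755501] [ 0.56167609 -0.20777466] [np.float64(37.914328400395966), np.float64(38.70562267329295)]
holder [0.52987891 0.09870659 0.044     ] [0.5292562  0.09871561 0.046     ]
```

Run:
```python
from h import *
from workcell import ctrl
O=[0,np.pi,0]
ctrl.set_gripper(.026,20); print(ctrl.get_width())
ctrl.goto([.5623,-.2077,.16],O); ctrl.move_l([.5623,-.2077,.128],O,feed=.08); ctrl.pause(.3)
print(ctrl.get_time(),ctrl.get_ee_pos(),ctrl.get_eef_rot(),ctrl.get_force())
i=ctrl.camera_info("wrist");im=ctrl.get_image("wrist");cv2.imwrite("pics/n1.png",im);
print(proj(i,[[.5623,-.2077,.114],[.5623,-.2077,.128]]))
cv2.imwrite("pics/n1c.png",cv2.resize(cv2.convertScaleAbs(im[190:330,200:370],alpha=1.6,beta=20),None,fx=4,fy=4,interpolation=cv2.INTER_CUBIC))
cv2.imwrite("pics/n1s.png",cv2.resize(ctrl.get_image("scene")[220:380,60:260],None,fx=3,fy=3))
```

```text
0.025800760512795864
6.35 [ 0.56259412 -0.20780154  0.12850564] [-1.05848546e-04  3.14076375e+00 -6.08847335e-04] [ 0.01387653 -0.26117324  0.20681284]
[[284.87008275 234.28009985]
 [284.90504867 244.50207187]]
```

View pics/n1c.png

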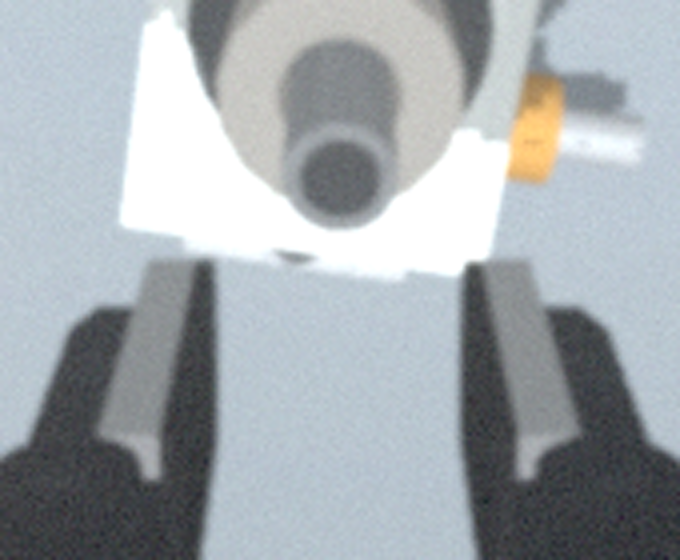

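View pics/n1s.png

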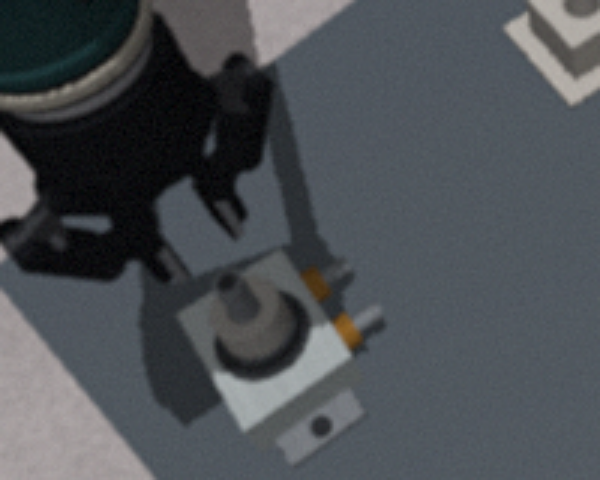

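Run:
```python
from h import *
from workcell import ctrl
i=ctrl.camera_info("wrist");S=ctrl.camera_info("scene")
p=ctrl.get_ee_pos()
for dz in(0,.004,.008,.013):
  for dx in(-.011,0,.011):
    q=[p+[dx,s*.013,dz] for s in(-1,1)]
    print(dz,dx,((proj(i,q)-[200,190])*4).round().tolist(),((proj(S,q)-[60,220])*3).round().tolist())
```

```text
0 -0.011 [[234.0, 140.0], [443.0, 140.0]] [[181.0, 275.0], [222.0, 242.0]]
0 0 [[236.0, 222.0], [441.0, 222.0]] [[193.0, 288.0], [234.0, 254.0]]
0 0.011 [[238.0, 300.0], [439.0, 300.0]] [[205.0, 301.0], [246.0, 267.0]]
0.004 -0.011 [[232.0, 152.0], [445.0, 152.0]] [[179.0, 272.0], [220.0, 239.0]]
0.004 0 [[234.0, 235.0], [443.0, 235.0]] [[191.0, 285.0], [232.0, 251.0]]
0.004 0.011 [[236.0, 314.0], [441.0, 315.0]] [[203.0, 298.0], [244.0, 264.0]]
0.008 -0.011 [[230.0, 163.0], [447.0, 164.0]] [[177.0, 269.0], [218.0, 235.0]]
0.008 0 [[232.0, 248.0], [445.0, 248.0]] [[188.0, 281.0], [230.0, 248.0]]
0.008 0.011 [[234.0, 329.0], [443.0, 329.0]] [[201.0, 295.0], [242.0, 260.0]]
0.013 -0.011 [[227.0, 179.0], [450.0, 179.0]] [[174.0, 264.0], [215.0, 231.0]]
0.013 0 [[229.0, 266.0], [448.0, 266.0]] [[185.0, 277.0], [227.0, 244.0]]
0.013 0.011 [[231.0, 349.0], [446.0, 349.0]] [[198.0, 291.0], [239.0, 256.0]]
```

Run:
```python
from h import *
from workcell import ctrl
im=ctrl.get_image("scene"); cv2.imwrite("pics/n2.png",cv2.resize(cv2.convertScaleAbs(im[270:345,90:180],alpha=2,beta=20),None,fx=7,fy=7,interpolation=cv2.INTER_CUBIC))
```

```text
(no output)
```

View pics/n2.png

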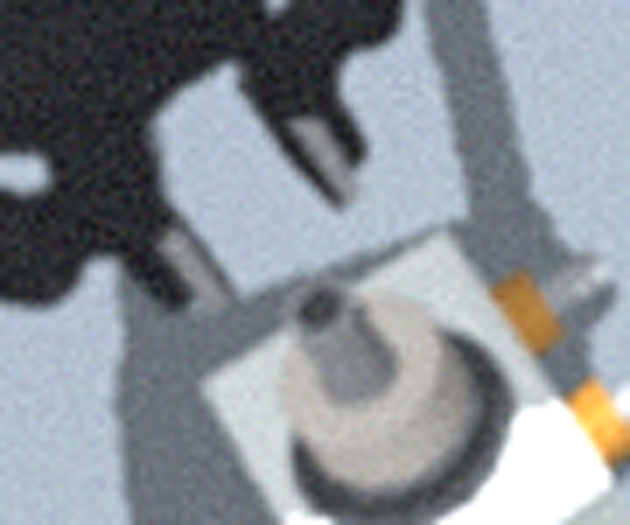

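View pics/n1.png

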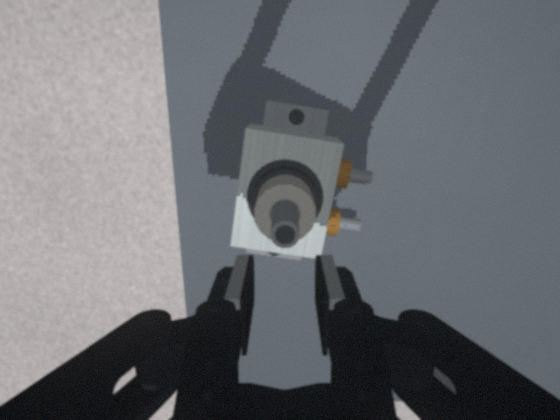

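Wrist view n1: the tube top at (285,234) sits midway between the fingertips, (254,255) and (315,255). The tips look farther back than the TCP, so I'll check the swing in free air at 20, 16 and 0 mm opening.

Run:
```python
from h import *
from workcell import ctrl
f=lambda im:cv2.resize(cv2.convertScaleAbs(im[215:315,235:335],alpha=1.6,beta=20),None,fx=2.6,fy=2.6,interpolation=cv2.INTER_CUBIC)
g=lambda im:cv2.resize(cv2.convertScaleAbs(im[270:345,100:175],alpha=1.6,beta=20),None,fx=260/75,fy=260/75,interpolation=cv2.INTER_CUBIC)
a=[];b=[]
for w in(.020,.016,.0):
    ctrl.set_gripper(w,20);print(ctrl.get_width(),ctrl.get_time())
    a.append(f(ctrl.get_image("wrist")));b.append(g(ctrl.get_image("scene")))
ctrl.set_gripper(.022,20);print(ctrl.get_width(),ctrl.get_time(),ctrl.get_ee_pos())
cv2.imwrite("pics/sw.png",np.vstack([np.hstack(a),np.hstack(b)]))
```

```text
0.02017767922653527 6.7333
0.01599835846634072 7.05
7.413981345685502e-05 7.45
0.021990371600220455 7.8917 [ 0.56228094 -0.20770689  0.12798444]
```

View pics/sw.png

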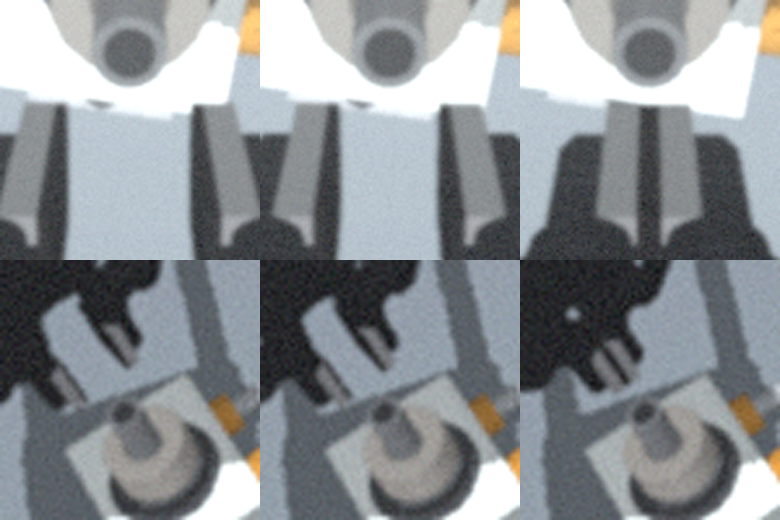

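The swing between 22 and 16 mm is negligible. The tips still image about 10 px off the projected TCP, so I'll descend to just above the highest possible ring and look there before contact.

Run:
```python
from h import *
from workcell import ctrl
O=[0,np.pi,0]
for z in(.115,.105,.095,.089):
    ctrl.move_l([.5623,-.2077,z],O,feed=.03)
    print(z,ctrl.get_ee_pos(),ctrl.get_force(),ctrl.get_time())
    if np.linalg.norm(ctrl.get_force())>4: break
a=ctrl.get_image("wrist");b=ctrl.get_image("scene")
f=lambda im:cv2.resize(cv2.convertScaleAbs(im,alpha=1.6,beta=20),(400,400),interpolation=cv2.INTER_CUBIC)
cv2.imwrite("pics/d1.png",np.hstack([f(a[200:320,225:345]),f(b[270:360,90:180])]))
```

```text
0.115 [ 0.5621955  -0.20765187  0.1147277 ] [-0.43522894 -1.03812516  0.21484534] 8.475
0.105 [ 0.56214653 -0.20764066  0.10466515] [0.33231493 0.35903362 0.45573796] 8.9583
0.095 [ 0.56213283 -0.2076073   0.09463031] [-0.25819034  0.54089381  0.33089225] 9.4417
0.089 [ 0.56206733 -0.20762717  0.08860798] [ 0.50901107  1.01575477 -0.37545353] 9.7917
```

View pics/d1.png

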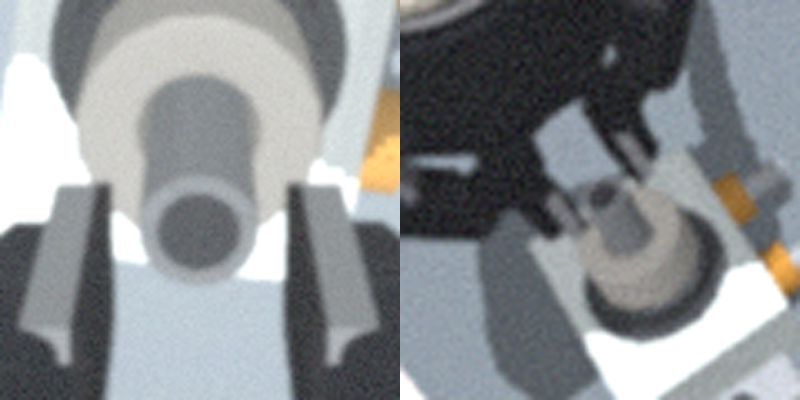

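The fingertips appear only level with the tube top (wrist (195,230) and scene (605,195) in the crops), although the reported TCP is 25 mm below it. A gentle 20 N close will show whether the pads really overlap the tube.

Run:
```python
from h import *
from workcell import ctrl
ctrl.set_gripper(.012,20); print(ctrl.get_width(),ctrl.get_force(),ctrl.get_wrist_torque(),ctrl.get_ee_pos(),ctrl.get_time())
a=ctrl.get_image("wrist");b=ctrl.get_image("scene")
ctrl.set_gripper(.022,20); print(ctrl.get_width(),ctrl.get_force(),ctrl.get_ee_pos(),ctrl.get_time())
f=lambda im:cv2.resize(cv2.convertScaleAbs(im,alpha=1.6,beta=20),(400,400),interpolation=cv2.INTER_CUBIC)
cv2.imwrite("pics/d2.png",np.hstack([f(a[200:320,225:345]),f(b[270:360,90:180])]))
```

```text
0.01194765900087059 [-0.07291516  0.33960674 -0.22977272] [-0.02545753  0.00197912  0.02021829] [ 0.56237439 -0.20774262  0.0891535 ] 10.15
0.021777002687306393 [0.61401038 0.26930883 0.21399435] [ 0.56230652 -0.20769556  0.08899818] 10.5083
```

View pics/d2.png

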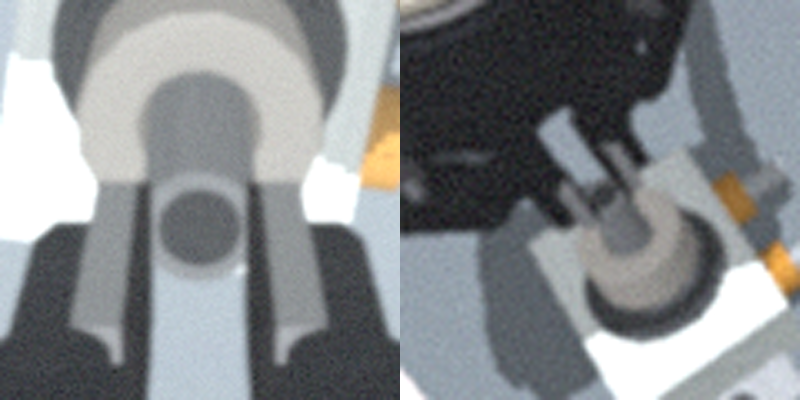

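Closing to 12 mm met nothing, so the pads are still above the tube top. The real fingertips are about 30 mm farther back than the reported TCP, which agrees with both pictures. I'll descend in small force-watched steps and rely on contact for height.

Run:
```python
from h import *
from workcell import ctrl
O=[0,np.pi,0]
z=.089
while z>.0691:
    z-=.004
    ctrl.move_l([.5623,-.2077,z],O,feed=.02)
    F=ctrl.get_force()
    if np.linalg.norm(F)>4: print("contact",F);break
print(z,ctrl.get_ee_pos(),ctrl.get_force(),ctrl.get_time())
a=ctrl.get_image("wrist");b=ctrl.get_image("scene")
f=lambda im:cv2.resize(cv2.convertScaleAbs(im,alpha=1.6,beta=20),(400,400),interpolation=cv2.INTER_CUBIC)
cv2.imwrite("pics/d3.png",np.hstack([f(a[200:320,225:345]),f(b[270:360,90:180])]))
```

```text
0.06899999999999998 [ 0.56211161 -0.20762879  0.06871974] [ 0.12720118 -0.03088324  0.11358215] 12.2583
```

View pics/d3.png

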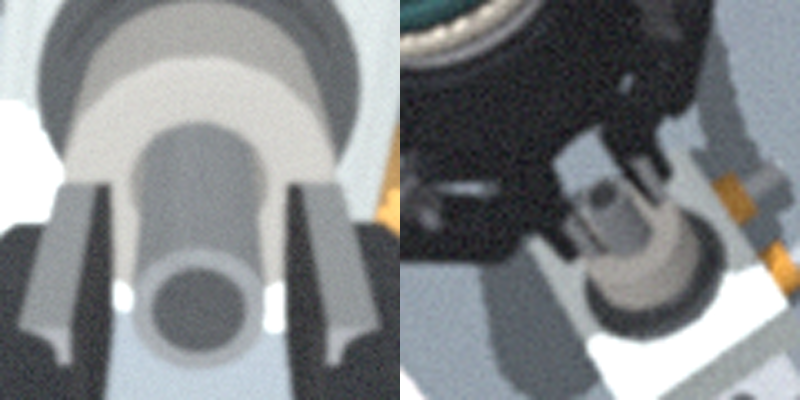

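The tube top, wrist crop (200,310), is now between the pads with about 7 mm of overlap and equal gaps on both sides. Continuing down to ring contact.

Run:
```python
from h import *
from workcell import ctrl
O=[0,np.pi,0]
def fz(): return np.mean([ctrl.get_force() for _ in range(5)],0)
z=.069
while z>.053:
    z-=.004; ctrl.move_l([.5623,-.2077,z],O,feed=.02)
    if abs(fz()).max()>4: print("early",fz());break
else:
  while z>.024:
    z-=.0015; ctrl.move_l([.5623,-.2077,z],O,feed=.01)
    F=fz()
    if abs(F).max()>3: print("contact",z,F);break
t=ctrl.get_time(); print(t,ctrl.get_ee_pos(),ctrl.get_force()); 
ctrl.pause(.2); print(fz(),ctrl.get_ee_pos())
a=ctrl.get_image("wrist");b=ctrl.get_image("scene")
f=lambda im:cv2.resize(cv2.convertScaleAbs(im,alpha=1.6,beta=20),(400,400),interpolation=cv2.INTER_CUBIC)
cv2.imwrite("pics/d4.png",np.hstack([f(a[200:320,225:345]),f(b[270:360,90:180])]))
```

```text
contact 0.04999999999999999 [-1.19118797  0.8448051   6.24865686]
14.3583 [ 0.56285243 -0.20787303  0.05161984] [-1.19118797  0.8448051   6.24865686]
[-1.40911277  0.92141842  6.43086505] [ 0.56285569 -0.20787597  0.0516119 ]
```

View pics/d4.png

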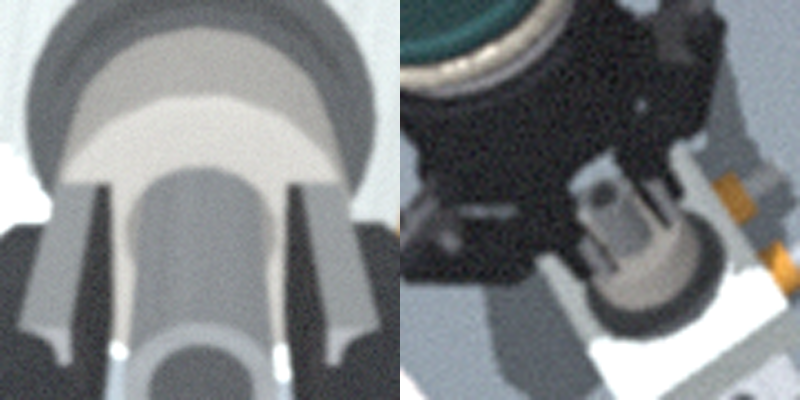

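Both fingertips rest on the ring: 6.4 N, TCP at 0.0516, tube untouched between them. Now I press it to the stop in small steps.

Run:
```python
from h import *
from workcell import ctrl
O=[0,np.pi,0]
z=.050
for k in range(14):
    z-=.001; ctrl.move_l([.5623,-.2077,z],O,feed=.008); F1=ctrl.get_force()[2]; ctrl.pause(.08)
    F=ctrl.get_force();p=ctrl.get_ee_pos()[2]; print(round(z,4),round(p,5),round(F1,1),F.round(1))
    if F[2]>11: break
print(ctrl.get_time())
```

```text
0.049 0.05098 7.5 [-1.5  1.2  7.2]
0.048 0.05007 7.7 [-1.7  1.6  7.4]
0.047 0.04915 7.3 [-1.9  1.4  7.4]
0.046 0.04815 7.8 [-2.4  1.7  8.5]
0.045 0.0472 8.0 [-2.2 -0.3  7.2]
0.044 0.0462 7.6 [-1.6  1.3  8. ]
0.043 0.04522 7.7 [-1.4  0.8  7.9]
0.042 0.04429 8.5 [-2.   2.5  8.8]
0.041 0.04397 10.8 [-2.6  1.9 12. ]
17.8833
```

The force jumped to 12 N with TCP at 0.0440, which is about 7.7 mm of travel, so the ring is at its stop. Next I grip gently at 20 N and lift briskly.

Run:
```python
from h import *
from workcell import ctrl
O=[0,np.pi,0]
ctrl.set_gripper(.010,20)
F=ctrl.get_force();w=ctrl.get_width();print("closed",w,F,ctrl.get_ee_pos())
if w>.014 and w<.018 and 9<F[2]<20:
    ctrl.move_l([.5623,-.2077,.062],O,feed=.08)
    print("lift1",ctrl.get_force(),ctrl.get_width(),ctrl.get_ee_pos())
    if ctrl.get_force()[2]>-6 and ctrl.get_width()>.014:
        ctrl.move_l([.5623,-.2077,.148],O,feed=.12)
        ctrl.pause(.1); print("lift2",ctrl.get_force(),ctrl.get_width(),ctrl.get_ee_pos())
print(ctrl.get_time())
b=ctrl.get_image("scene");t=ctrl.get_image("top")
f=lambda im:cv2.resize(cv2.convertScaleAbs(im,alpha=1.6,beta=20),(400,400),interpolation=cv2.INTER_CUBIC)
cv2.imwrite("pics/e1.png",np.hstack([f(b[250:370,70:190]),f(ctrl.get_image("wrist")[180:340,205:365])]))
```

```text
closed 0.014953642193300613 [-1.86755171  2.20999906 11.95827164] [ 0.56375082 -0.20741573  0.04434238]
lift1 [ 1.33636378 -0.28317588  0.69422813] 0.015106174327465869 [ 0.56247267 -0.2078985   0.0624147 ]
lift2 [-0.08406244  0.49201323 -0.4227959 ] 0.015774581008685777 [ 0.56141506 -0.20728288  0.14630958]
19.4833
```

View pics/e1.png

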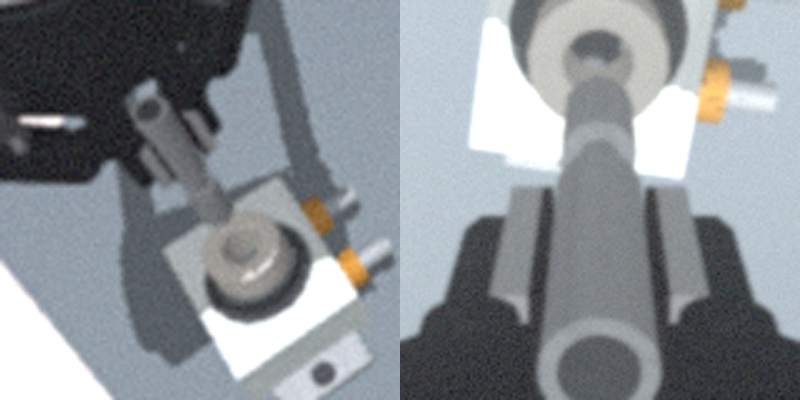

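The tube is out and held: its foot is clear of the ring, with the open bore visible at crop (598,50). Carrying it to the white holder.

Run:
```python
from h import *
from workcell import ctrl
O=[0,np.pi,0]
ctrl.set_gripper(.010,30)
ctrl.move_l([.5623,-.2077,.16],O,feed=.1)
ctrl.move_l([.5295,.0988,.16],O,feed=.15)
ctrl.move_l([.5295,.0988,.092],O,feed=.1); ctrl.pause(.2)
print(ctrl.get_force(),ctrl.get_width(),ctrl.get_ee_pos(),ctrl.get_time())
i=ctrl.camera_info("wrist")
f=lambda im:cv2.resize(cv2.convertScaleAbs(im,alpha=1.3,beta=10),(400,400),interpolation=cv2.INTER_CUBIC)
cv2.imwrite("pics/p1.png",np.hstack([f(ctrl.get_image("scene")[155:255,200:300]),f(ctrl.get_image("wrist")[140:300,205:365])]))
```

```text
[ 0.07792519  0.31502108 -1.79712168] 0.015554162546394506 [0.53016089 0.09884222 0.09302353] 23.3583
```

View pics/p1.png

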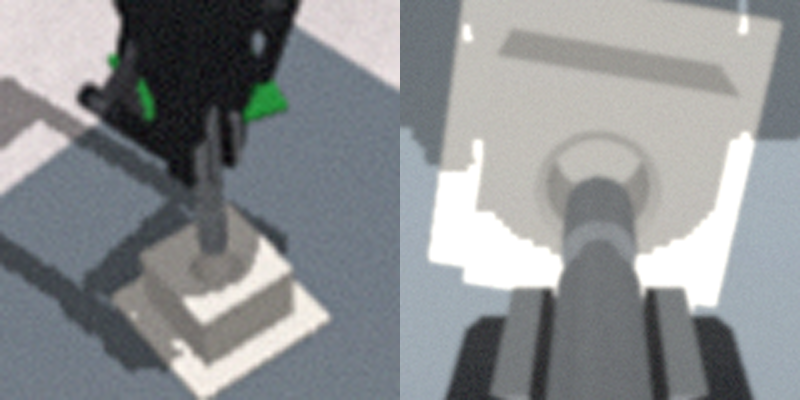

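The tube foot, crop (600,200), lines up with the well mouth, centre (598,188), once the 12 mm height gap is allowed for. Lowering.

Run:
```python
from h import *
from workcell import ctrl
O=[0,np.pi,0]
for z in(.075,.060,.048,.0445,.043,.042,.041,.040,.039,.038):
    ctrl.move_l([.5295,.0988,z],O,feed=.06 if z>.05 else .02); ctrl.pause(.05)
    F=np.mean([ctrl.get_force() for _ in range(2)],0); print(z,ctrl.get_ee_pos().round(4),F.round(1),ctrl.get_width())
    if F[2]>2.5 or abs(F[:2]).max()>4: break
ctrl.pause(.2);print(ctrl.get_time())
f=lambda im:cv2.resize(cv2.convertScaleAbs(im,alpha=1.3,beta=10),(400,400),interpolation=cv2.INTER_CUBIC)
cv2.imwrite("pics/p2.png",np.hstack([f(ctrl.get_image("scene")[155:255,200:300]),f(ctrl.get_image("wrist")[140:300,205:365])]))
```

```text
0.075 [0.5293 0.0988 0.0746] [ 0.3 -0.6 -0.5] 0.015490852841051415
0.06 [0.5293 0.0988 0.0597] [ 0.   0.1 -1.1] 0.01522703837754474
0.048 [0.5296 0.0988 0.0481] [-0.9  0.3 -0.7] 0.015324334701181294
0.0445 [0.5294 0.0988 0.0444] [ 0.1 -0.1 -1.7] 0.015005100155432338
0.043 [0.5294 0.0988 0.0429] [-0.1  0.5 -1.4] 0.01510140701896181
0.042 [0.5295 0.0988 0.042 ] [ 0.6  0.8 -0.8] 0.015268683096818237
0.041 [0.5294 0.0988 0.0409] [ 0.8  0.8 -1.6] 0.015282341100137828
0.04 [0.5298 0.0988 0.0405] [-0.9  0.3  1.3] 0.015477169753232394
0.039 [0.5301 0.0988 0.0404] [-1.4  0.9  5.9] 0.015217850248335463
27.2667
```

View pics/p2.png

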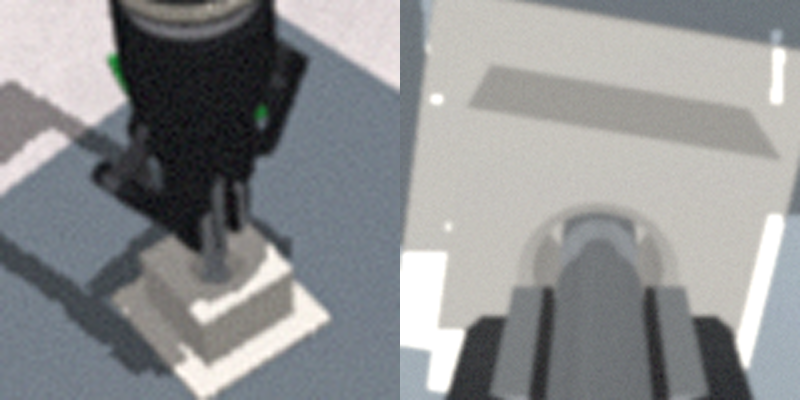

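The tube met the floor at TCP 0.0405, and 0.0403 was predicted. Relieving the push, then releasing and rising.

Run:
```python
from h import *
from workcell import ctrl
O=[0,np.pi,0]
ctrl.move_l([.5295,.0988,.0403],O,feed=.02); ctrl.pause(.1); print(ctrl.get_force(),ctrl.get_width())
ctrl.set_gripper(.035); print(ctrl.get_width(),ctrl.get_force())
ctrl.move_l([.5295,.0988,.10],O,feed=.06)
ctrl.move_l([.5295,.0988,.20],O,feed=.15); ctrl.pause(.2)
print(ctrl.get_force(),ctrl.get_time(),ctrl.get_ee_pos())
f=lambda im:cv2.resize(cv2.convertScaleAbs(im,alpha=1.3,beta=10),(400,400),interpolation=cv2.INTER_CUBIC)
cv2.imwrite("pics/p3.png",np.hstack([f(ctrl.get_image("scene")[155:255,200:300]),f(ctrl.get_image("wrist")[140:300,205:365])]))
cv2.imwrite("pics/p3t.png",ctrl.get_image("top"))
```

```text
[1.07569583 0.36301983 2.3233681 ] 0.015179656025524442
0.035348717040848326 [-0.31199748  0.0176419   0.79449409]
[-0.39004997  0.54707856  0.11616996] 30.2 [0.52879621 0.09874918 0.19841707]
```

View pics/p3.png

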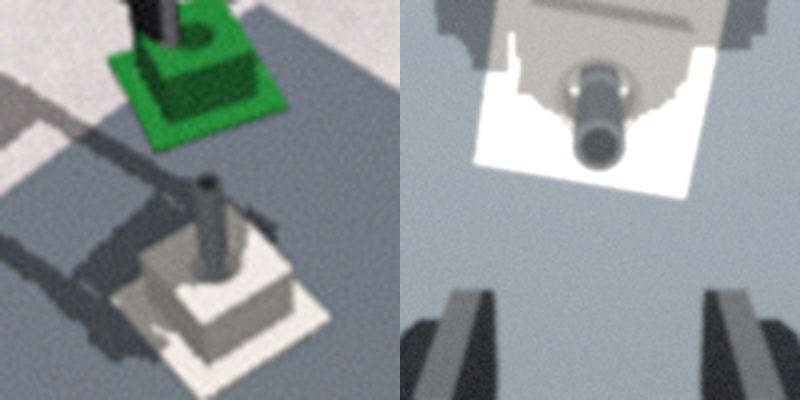

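View pics/p3t.png

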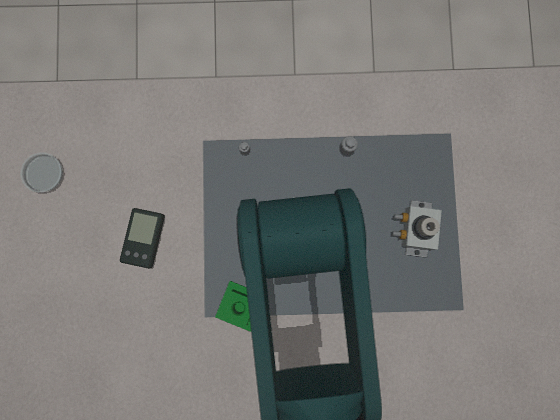

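The tube stands upright in the white holder's well, with its top at scene crop (207,183). The gripper is clear. In the top view the weights, (244,147) and (349,145), and the logger, (142,238), have not moved. Handing in.

```bash
python3 -c "
from workcell import ctrl
ctrl.job_done(); print(ctrl.get_time())"
```

```text
the job is handed in; nothing more can be done
the job is handed in; nothing more can be done
```

The tube is out of the fitting and stands foot down in the white holder's well. I handed the job in at about 30 s; no verdict is reported.

- **Removal:** I pressed the collet ring about 7.7 mm to its stop; the highest force I read was 12 N. While it was down I gripped the tube with 20 N and lifted it, and the readings between lift moves showed no catch.
- **Placing:** I lowered the tube until its foot met the well floor. Contact came at TCP z 0.0405 m, against 0.0403 m predicted. The push was about 6 N when it touched; I eased that off, then let go and backed away.
- **Last checks:** The last pictures show the tube upright in the well and the gripper clear of it. The weights and logger are at the same pixels as at the start, and the tool force is near zero.
- **One disagreement:** The real fingertips turned out to be about 30 to 35 mm farther back than the reported TCP. The pictures showed it, and a test close just above the ring met nothing. I therefore set heights by contact force and not by the nominal TCP.

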